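# Lock the dust box's service hatch

## Robot

A 6-joint arm with a two-finger parallel gripper is mounted at the origin on the work surface. World frame = base frame: x ahead of the robot, y to its left, z up, the work surface at z = 0. Lengths are in m, angles in rad, forces in N, time in s.
With the tool pointing down it reaches from about 0.4 to 0.925 m from the base axis. Payload 12.5 kg.
Tool frame: the origin (TCP) lies at the very end of the fingers, on their centre line; the grasp point (between the pads) lies 19 mm behind it; z points along the fingers, y is the direction in which the jaws open and shut (so a half turn about z gives the same grasp; the last joint's range is limited). The gripper opens to 95 mm and grips with 3 to 60 N. Pads are 20 mm wide; open, the fingers measure 119 mm over their backs; the gripper's body (75 mm by 180 mm) begins 59 mm behind the grasp point.
Start: joints at [-1.239, 0.491, 1.559, -0, 1.092, -0.106], TCP at [0.265, -0.566, 0.215] pointing down, gripper open.
Joint ranges: [-3.1, 3.1], [-0.84, 2.19], [0.05, 2.79], [-1.13, 4.28], [0.06, 2.93], [-2.69, 2.69]. Speed limits (rad/s): [2.22, 2.22, 2.79, 3.14, 3.14, 3.14].

## Interface

Orientations are given as a unit quaternion [x, y, z, w].
In Python, from bench import robot, snapshot, camera_params, close_job, recognise, mark_of gives the robot as it stands.
- The arm moves only by the tool carry_out, never from a script. Its argument "motion" is a list of rows, each a list of 7 numbers: the turn, a rotation vector about the tool's x, y, z in units of 5 degrees (1.0 is 5 degrees), then the shift along the tool's x, y, z in units of 50 mm (1.0 is 50 mm), then the closure, from 0 (fully open) to 1 (shut). In form: [[rx, ry, rz, x, y, z, grip], ...]. A call has exactly 5 rows; each row is the pose to reach, as a shift and turn from the pose commanded when the call began, along the tool's axes at that moment; what a row does not reach only later rows make up. A row lasts 1/10 s, in which the tool goes at most 50 mm and 8.59 degrees, less where a joint would pass 70% of its speed; a pose out of reach is approached as far as the arm can. A call with a gripper value outside its range is refused whole. The fingers move at their own pace and stop on an object; the grip force is fixed at half the most. Time passes only in rows, so rows that repeat a pose let the fingers close, or fill a call up. It gives the time, the measured TCP pose, the force and the opening at its end, in the units of the state.
- robot.read_state(): the state, without advancing time (a new reading comes with each control period).
- snapshot(name): name is "scene" or "top"; returns (picture, depth): 384x512x3 uint8, red, green, blue; 384x512 float32, m along the optical axis (not along the pixel's ray), 0 where there is no reading.
- camera_params(name): a dict with "fx", "fy", "cx", "cy" (pixels), "origin" and "orientation" of the camera in the world. Camera axes: x right, y up, looking along -z (the intrinsics and any distortion apply to the point x, -y, -z); pixel columns grow to the right and rows downward; lengths in m; the calibration is good to about 2 mm. A picture is of the moment at which its call begins. camera_params takes no time and is no camera call.
- close_job(): hands the job in, once; it reports no verdict.
Trained networks look in the newest picture that a camera, given by its name, has taken for a name from the list of things; names that differ only in an ending like _2 or _b are one class to them, and where a whole thing is asked for, a point or a joint stands for the part that bears it (a point fixed in the world has none). Each returns a list of dicts, best first, with "p" (0 to 1); they miss things now and then, are a little off and sometimes report something else, mostly with a low value. They report only what shows in the picture. A call takes as long as a camera call.
- recognise(camera, name): "xy" ([column, row] in pixels, amid what is visible of it).
- mark_of(camera, name): "xy" ([column, row] in pixels: a listed point, or the origin of a listed thing).
The state is a dict: "t": time; "joints": joint angles; "joint_vel": joint speeds; "tau": joint torques, N m; "eef_pos": TCP position; "tcp_rot": TCP orientation; "wrist_force": force on the tool from outside, world axes, zero at the start; "wrist_torque": the same for the moment, N m; "width": finger opening in m.
Only numpy, scipy, OpenCV 4.12 (cv2) and the standard library are available. Lean on these libraries where they do the work, as an engineer would, in place of code of your own. Each camera call takes 0.05 s, during which the arm holds its last target.

## Task

The service hatch of the jeweller's dust box stands ajar after a filter change. Push it fully shut with your fingertips, then set a fingertip (or both) in the slot of its red quarter-turn cam and turn it clockwise until the hatch is locked at the stop, pointer at the green dot. Do not raise the hatch further, and leave the other things on the box and bench where they are; nothing needs to be gripped or lifted.

Things in the scene. Friction and masses are not known exactly. Their poses are not given: they have to be found in the camera images.
- dust_box: grey dust-extraction box fixed to the bench, 250 (x) x 340 (y) x 80 mm tall; origin at the centre of its underside, x axis from its front (louvred) to its back, where the hatch is hinged, z up. The hatch covers the left of its top (y from -47 to 157 mm); the right (y from -170 to -50 mm) is a flat ledge with small things on it.
- hatch (a joint): angle of the hatch (rad): 0 = fully shut, at a hard stop; grows as its front edge rises. Starts ajar, 0.12 to 0.32. The hinge is stiff: the hatch stays where it is left, and about 3 N straight down on the pad closes it.
- hatch_hinge (a point): middle of the hatch's hinge line, which runs along the box's y axis; at x = 100, y = 55, z = 80 mm in the box frame. The hatch is an aluminium plate, 205 mm from hinge to front edge, 204 mm wide, 8 mm thick, its underside on the hinge line.
- hatch_pad (a point): centre of the top face of the black rubber push pad (40 x 46 mm, 2 mm thick) near the front left corner of the hatch, 178 mm from the hinge line: a good spot to push on. It moves with the hatch (z out of the plate). With the hatch shut it lies at x = -78, y = 127, z = 90 mm in the box frame.
- cam (a joint): angle of the cam dial (rad): 0 = unlocked, pi/2 = locked, at a hard stop; grows clockwise seen from above. Starts at 0 to 0.35. Friction only (0.13 N m): it stays where it is left. As it locks, a tongue below it starts to pass under a lip of the box at about 0.7, and once locked it holds the hatch down; turned that far with the hatch ajar it would be in the way.
- cam_slot (a point): centre of the slot's floor, on the dial's axis; turns with the dial: y axis along the slot, z out of the hatch. The straight slot crosses the whole dial: 36 mm wide, 100 mm long, 16 mm deep, yellow floor. With the hatch shut this point is at x = -32, y = 27, z = 92 mm in the box frame, and at joint value 0 the slot runs along the box's y.
- cam_top (a point): centre of the dial at its top face, 16 mm above the slot's floor. The dial is red, 100 mm across, in a fixed dark collar as high as itself (104 mm inside, 118 outside). The white pointer on the slot's floor, at its -y end, points to the orange dot (box's right) when unlocked, to the green dot (box's front) when locked. Fingertips narrower than the slot have play and must turn farther than the dial.
- ring_blank: a plain brass ring, 25 mm outside, 9 mm high, lying flat on the box's ledge (loose, leave alone); origin at its underside centre
- bur_jar: a small amber jar with black cap, 36 mm across, 42 mm tall, on the box's ledge (loose, leave alone); origin at its underside centre
- hammer: a bench hammer about 220 mm long lying on the bench (loose, leave alone)
- bench_block: a steel block 75 x 75 x 22 mm on the bench (loose, leave alone)
- solder_brick: a reddish soldering brick 150 x 100 x 35 mm on the bench (loose, leave alone)
- ring_cone: a wooden ring cone 112 mm tall with a 66 mm wide foot, standing on the bench (loose, leave alone)
- findings_tray: a black divided tray 120 x 160 x 30 mm on the bench (loose, leave alone)

How it is judged:
On the way, in this order (a step that is already met when the one before it is completed fails the run):
1. the hatch is pushed fully shut with the cam not yet locked (value of joint hatch below 0.03 rad and value of joint cam below 0.9 rad), for 0.2 s.
2. with the hatch shut, the cam is turned to its stop (value of joint hatch below 0.03 rad and value of joint cam above 1.45 rad), for 0.2 s.
At the end, for the whole second after the job is handed in: the hatch is shut (within 0.03 rad) and the cam is turned at least 1.45 rad of its 1.57 rad quarter turn, both at rest (all of step 2 and velocity of joint cam between -0.05 and 0.05 rad/s and velocity of joint hatch between -0.05 and 0.05 rad/s); the robot touches nothing.
It fails at once if the hatch is raised further open (value of joint hatch above 0.4 rad).
It fails at once if the cam is turned well towards locked while the hatch is still ajar (value of joint hatch above 0.06 rad and value of joint cam above 0.7 rad).
It fails at once if a bystander is pushed, lifted or carried more than 25 mm (distance of any of ring_blank, bur_jar, hammer, bench_block, solder_brick, ring_cone, findings_tray from where it was at the start of the episode above 0.025 m).
It fails at once if the jar or the ring cone is tipped over (angle between any of bur_jar, ring_cone's own z axis and vertical above 0.5 rad).
It also fails if it takes over 45 s, if anything falls off the work surface, if the arm or the gripper's body presses on something with over 40 N, if the wrist force passes 120 N, or if a joint passes its speed limit or range.

## Working session

There is one attempt and no reset: what is moved stays moved. The work goes in short steps, Python scripts to look and compute and a tool call to move; the robot and the scene stay as the last step left them, time stands still between calls to the robot, and variables do not carry over. Pictures are saved under pics/ and viewed, and the job is handed in when it is done.

Besides the shell and the picture viewer there is one more tool, called after "Emit:" as name(argument=value, ...) on one line, values as JSON. carry_out: Moves the arm, as the interface text tells. Its arguments: {"type":"object","properties":{"motion":{"type":"array","items":{"type":"array","items":{"type":"number"}}}},"required":["motion"]}

```bash
mkdir -p pics; ls; cat > h.py <<'E'
import numpy as np, cv2
from scipy.spatial.transform import Rotation as R
from bench import robot, snapshot, camera_params, close_job, recognise, mark_of
def unproj(cam,uv,d):
    p=camera_params(cam); x=(uv[0]-p['cx'])/p['fx']*d; y=(uv[1]-p['cy'])/p['fy']*d
    return R.from_quat(p['orientation']).apply([x,-y,-d])+np.array(p['origin'])
def save(n,pic): cv2.imwrite('pics/'+n+'.png',cv2.cvtColor(pic,cv2.COLOR_RGB2BGR))
E
python3 - <<'E'
from h import *
for c in('scene','top'):
    p,d=snapshot(c); save(c+'0',p); np.save(c+'0.npy',d); print(camera_params(c))
    for n in('dust_box','hatch_hinge','hatch_pad','cam_slot','cam_top','ring_blank','bur_jar'):
        for m in mark_of(c,n)[:2]:
            u=np.round(m['xy']).astype(int); dd=d[min(u[1],383),min(u[0],511)]
            print(c,n,round(m['p'],2),np.round(m['xy'],1),np.round(unproj(c,m['xy'],dd),4))
print(robot.read_state())
E
```

```text
pics
{'fx': 433.33252268981016, 'fy': 433.33252268981016, 'cx': 257.5642286525912, 'cy': 192.8292914867223, 'origin': array([ 1.19455213, -0.75261091,  0.82189693]), 'orientation': array([0.42838703, 0.15966271, 0.29882667, 0.83767236])}
scene dust_box 0.6 [274.2 221.9] [ 0.6769 -0.0731  0.1196]
scene dust_box 0.45 [236.7 225.2] [ 0.5859 -0.1163  0.0892]
scene hatch_hinge 0.97 [315.1 195.1] [0.6727 0.1242 0.0904]
scene hatch_pad 0.61 [268.6 160.1] [0.4832 0.1481 0.1246]
scene cam_slot 0.75 [275.9 181. ] [0.5658 0.0779 0.1186]
scene cam_top 0.6 [271.2 177.1] [0.5466 0.0804 0.1229]
scene ring_blank 0.54 [237.4 223.5] [ 0.5852 -0.1126  0.0922]
scene bur_jar 0.63 [275.4 227.3] [ 0.6779 -0.0691  0.0996]
{'fx': 417.64523077270917, 'fy': 417.64523077270917, 'cx': 257.2693471366285, 'cy': 192.2780543271522, 'origin': array([0.3366289 , 0.04741286, 1.52005079]), 'orientation': array([-0.04418671,  0.05745627,  0.7113725 , -0.69906758])}
top dust_box 0.73 [252.1 180.4] [0.5809 0.036  0.117 ]
top dust_box 0.45 [221.9 209.1] [0.4829 0.1385 0.131 ]
top hatch_hinge 0.78 [221.7 157.2] [0.6696 0.140
[... 225 characters left out ...]
 0.081 ]
{'t': 0.8, 'joints': array([-1.23860041e+00,  4.90869668e-01,  1.55888806e+00,  1.80747677e-05,
        1.09167781e+00, -1.05591737e-01]), 'joint_vel': array([ 3.19179991e-04, -8.44514867e-04,  2.74569028e-04,  3.68672982e-04,
       -2.60304869e-04,  3.31995502e-05]), 'tau': array([ 5.67776369e-04, -6.12414694e+01, -2.58416319e+01,  6.93692593e-02,
        4.45031177e-02,  2.19193691e-05]), 'eef_pos': array([ 0.26499933, -0.56607151,  0.21468391]), 'tcp_rot': array([9.76139154e-01, 2.17145910e-01, 1.68501461e-05, 7.71449047e-05]), 'wrist_force': array([0.9101075 , 0.69416463, 0.41168333]), 'wrist_torque': array([-0.0187518 , -0.01571335,  0.03323742]), 'width': 0.09498944081583668}
```

```bash
python3 -c "
import cv2
a=cv2.imread('pics/top0.png')[120:260,180:340];cv2.imwrite('pics/topz.png',cv2.resize(a,None,fx=4.5,fy=4.2,interpolation=cv2.INTER_CUBIC))"
```

```text
(no output)
```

View pics/scene0.png

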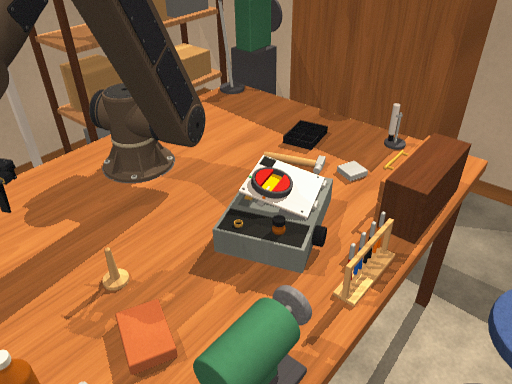

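View pics/top0.png

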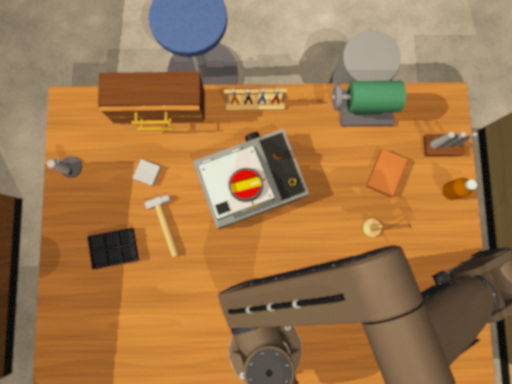

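```bash
echo
```

```text
(no output)
```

View pics/topz.png

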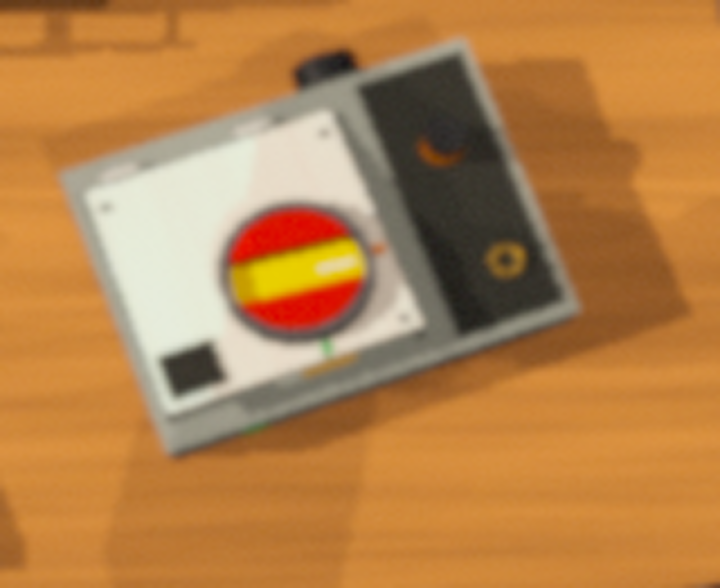

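The top view shows the box turned by about 20°, with the pad at pixel (223,208), the cam at (246,185) and its pointer towards orange. The jar is at about (278,154) and the ring at (292,182). Next I fit the box pose and hatch angle.

```bash
python3 - <<'E'
from h import *
from scipy.optimize import least_squares
d=np.load('top0.npy'); p=camera_params('top'); Rm=R.from_quat(p['orientation']); o=p['origin']
def ray(uv,z):
    v=Rm.apply([(uv[0]-p['cx'])/p['fx'],-(uv[1]-p['cy'])/p['fy'],-1]); return o+v*(z-o[2])/v[2]
def proj(P):
    q=Rm.inv().apply(P-o); return np.c_[p['cx']+p['fx']*q[:,0]/-q[:,2], p['cy']-p['fy']*q[:,1]/-q[:,2]]
# cloud
vv,uu=np.mgrid[120:250,180:330]; D=d[120:250,180:330]
C=Rm.apply(np.c_[((uu-p['cx'])/p['fx']*D).ravel(),(-(vv-p['cy'])/p['fy']*D).ravel(),-D.ravel()])+o
bench=C[C[:,2]<0.02]; print('bench z',np.median(bench[:,2]),len(bench))
top=C[(C[:,2]>0.06)]
# box footprint min area rect
r=cv2.minAreaRect(top[:,:2].astype(np.float32)); print(r)
cs=np.array([(193.8,162.4),(283.3,130),(308.9,193.8),(218.2,227.6)])
W=np.array([ray(c,.08) for c in cs]);print(W.round(4))
print('lens',np.linalg.norm(np.roll(W,-1,0)-W,axis=1))
B=np.array([[.125,.17,.08],[.125,-.17,.08],[-.125,-.17,.08],[-.125,.17,.08]])
def T(x,P): c,s=np.cos(x[2]),np.sin(x[2]); return np.c_[x[0]+c*P[:,0]-s*P[:,1],x[1]+s*P[:,0]+c*P[:,1],P[:,2]]
f=least_squares(lambda x:(T(x,B)-W)[:,:2].ravel(),[.57,.05,.3]); x=f.x; print('box',x,f.fun.round(4))
c,s=np.cos(x[2]),np.sin(x[2]); 
def inv(P): a=P[:,0]-x[0];b=P[:,1]-x[1]; return np.c_[c*a+s*b,-s*a+c*b,P[:,2]]
L=inv(C)
# hatch plane points: local
m=(L[:,0]<.08)&(L[:,0]>-.08)&(L[:,1]>.095)&(L[:,1]<.15)&(L[:,2]>.07)
A=np.c_[L[m][:,:2],np.ones(m.sum())]; k=np.linalg.lstsq(A,L[m][:,2],rcond=None)[0]; print('plane',k,m.sum(),np.std(A@k-L[m][:,2]),'angle',np.arctan(-k[0]))
for lo in np.arange(-.12,.13,.02):
    q=(abs(L[:,0]-lo)<.01)&(abs(L[:,1]-.12)<.025)&(L[:,2]>.03); print(round(lo,2),np.median(L[q][:,2]) if q.any() else None, q.sum())
for n,uv in dict(pad=(223.3,208.1),cam=(246,184.8)).items():
    w=unproj('top',uv,d[int(round(uv[1])),int(round(uv[0]))]); print(n,w.round(4),inv(w[None])[0].round(4))
m=(L[:,1]<-.06)&(L[:,1]>-.16)&(abs(L[:,0])<.1); print('ledge',np.median(L[m][:,2]))
E
```

```text
bench z 0.0009567518303661426 12399
((0.5564156174659729, 0.025940164923667908), (0.40009719133377075, 0.3406965136528015), 19.477794647216797)
[[ 0.6546  0.2393  0.08  ]
 [ 0.7679 -0.0787  0.08  ]
 [ 0.5367 -0.1618  0.08  ]
 [ 0.4246  0.1549  0.08  ]]
lens [0.33748745 0.24561378 0.33597272 0.24504672]
box [0.59595611 0.0384404  0.3437345 ] [ 0.0017  0.0014  0.0031 -0.0008 -0.0012 -0.002  -0.0036  0.0014]
plane [-0.22069598  0.01476505  0.10969371] 719 0.002912322330219961 angle 0.2172140613722626
-0.12 0.07920264584871095 68
-0.1 0.0850338970386153 77
-0.08 0.12912060812977066 89
-0.06 0.12511253868261896 82
-0.04 0.11945067001017295 83
-0.02 0.11609955153672802 87
0.0 0.11100931882493636 79
0.02 0.10667652793551685 81
0.04 0.10251725284034052 78
0.06 0.09890840861212968 79
0.08 0.09410266590913718 78
0.1 0.09003254821398143 78
0.12 0.08201800791408531 65
pad [0.4867 0.1341 0.1261] [-0.0707  0.1269  0.1261]
cam [0.5658 0.057  0.1185] [-0.0222  0.0276  0.1185]
ledge 0.08260641910681665
```

```bash
cat >> h.py <<'E'
def plan(xyz,yaw):
    # yaw = world angle of tool y, tool down
    s=robot.read_state(); R0=R.from_quat(s['tcp_rot'])
    y=np.array([np.cos(yaw),np.sin(yaw),0]); z=np.array([0,0,-1.]); x=np.cross(y,z)
    Rt=R.from_matrix(np.c_[x,y,z])
    print('t',round(s['t'],2),'pos',s['eef_pos'].round(4),'yaw',np.arctan2(*R0.as_matrix()[[1,0],1]).round(3),'F',s['wrist_force'].round(1),'T',s['wrist_torque'].round(2),'w',round(s['width'],4),'q',s['joints'].round(2))
    print('rot(5deg)',(np.rad2deg((R0.inv()*Rt).as_rotvec())/5).round(2),'shift(50mm)',(R0.inv().apply(np.array(xyz)-s['eef_pos'])/.05).round(3))
E
cat > p.py <<'E'
from h import *
import sys
a=[float(v) for v in sys.argv[1:]]
plan(a[:3],a[3])
E
python3 p.py .43 -.36 .22 -.3
```

```text
t 0.8 pos [ 0.265  -0.5661  0.2147] yaw -1.133 F [0.9 0.7 0.4] T [-0.02 -0.02  0.03] w 0.095 q [-1.24  0.49  1.56  0.    1.09 -0.11]
rot(5deg) [ 0.    0.   -9.55] shift(50mm) [ 4.736 -2.334 -0.107]
```

Emit:
carry_out(motion=[[0, 0, -1.6, 0.9, -0.45, -0.02, 0.5], [0, 0, -3.2, 1.8, -0.9, -0.04, 1], [0, 0, -4.8, 2.7, -1.35, -0.06, 1], [0, 0, -6.4, 3.6, -1.8, -0.08, 1], [0, 0, -8, 4.5, -2.25, -0.1, 1]])

```text
t: 1.3
eef_pos: [0.421, -0.3684, 0.2198]
tcp_rot: [0.842, 0.54, 0.0, 0.0]
wrist_force: [0.0, -0.4, -0.4]
width: 0.0607
```

```bash
python3 p.py .44 -.12 .22 0.4
```

```text
t 1.3 pos [ 0.421  -0.3684  0.2198] yaw -0.429 F [ 0.  -0.4 -0.4] T [-0.02 -0.07  0.  ] w 0.0607 q [-0.84  0.39  1.72 -0.    1.03 -0.41]
rot(5deg) [ 0.   0.  -9.5] shift(50mm) [ 4.675 -1.723 -0.005]
```

Emit:
carry_out(motion=[[0, 0, -1.6, 0.92, -0.34, 0, 1], [0, 0, -3.2, 1.84, -0.68, 0, 1], [0, 0, -4.8, 2.76, -1.02, 0, 1], [0, 0, -6.4, 3.68, -1.36, 0, 1], [0, 0, -8, 4.6, -1.7, 0, 1]])

```text
t: 1.8
eef_pos: [0.4397, -0.1238, 0.2198]
tcp_rot: [0.606, 0.795, 0.0, 0.0]
wrist_force: [1.7, 0.3, -0.0]
width: 0.0206
```

```bash
python3 p.py .478 .132 .18 1.2
```

```text
t 1.8 pos [ 0.4397 -0.1238  0.2198] yaw 0.269 F [ 1.7  0.3 -0. ] T [-0.01 -0.19 -0.01] w 0.0206 q [-0.42  0.25  1.95 -0.    0.95 -0.69]
rot(5deg) [ 0.000e+00  1.000e-02 -1.067e+01] shift(50mm) [4.73  2.095 0.796]
```

Emit:
carry_out(motion=[[0, 0, -1.6, 0.95, 0.42, 0.16, 1], [0, 0, -3.2, 1.9, 0.84, 0.32, 1], [0, 0, -4.8, 2.84, 1.26, 0.48, 1], [0, 0, -6.4, 3.78, 1.68, 0.64, 1], [0, 0, -8, 4.73, 2.1, 0.8, 1]])

```text
t: 2.3
eef_pos: [0.478, 0.1206, 0.1813]
tcp_rot: [0.297, 0.955, 0.0, 0.0]
wrist_force: [0.7, -0.3, 0.7]
width: 0.0005
```

```bash
python3 p.py .48 .132 .13 1.82
```

```text
t 2.3 pos [0.478  0.1206 0.1813] yaw 0.967 F [ 0.7 -0.3  0.7] T [ 0.02 -0.15  0.03] w 0.0005 q [ 0.11  0.35  1.92 -0.    0.88 -0.85]
rot(5deg) [ 0.    0.01 -9.77] shift(50mm) [0.097 0.209 1.027]
```

Emit:
carry_out(motion=[[0, 0, -1.7, 0, 0, 0.2, 1], [0, 0, -3.4, 0, 0, 0.4, 1], [0, 0, -5.1, 0, 0, 0.6, 1], [0, 0, -6.8, 0, 0, 0.7, 1], [0, 0, -8, 0, 0, 0.7, 1]])

```text
t: 2.8
eef_pos: [0.4777, 0.1185, 0.1457]
tcp_rot: [-0.047, 0.999, -0.0, -0.001]
wrist_force: [-1.1, -1.3, 0.7]
width: 0.0003
```

```bash
python3 p.py .48 .132 .09 1.82
```

```text
t 2.8 pos [0.4777 0.1185 0.1457] yaw 1.666 F [-1.1 -1.3  0.7] T [ 0.16 -0.12  0.01] w 0.0003 q [ 0.11  0.4   1.96 -0.    0.79 -1.56]
rot(5deg) [-0.   -0.01 -1.77] shift(50mm) [-0.073  0.264  1.115]
```

Emit:
carry_out(motion=[[0, 0, -0.9, -0.04, 0.13, 0.1, 1], [0, 0, -1.8, -0.07, 0.26, 0.2, 1], [0, 0, -1.8, -0.07, 0.26, 0.4, 1], [0, 0, -1.8, -0.07, 0.26, 0.6, 1], [0, 0, -1.8, -0.07, 0.26, 0.8, 1]])

```text
t: 3.3
eef_pos: [0.4799, 0.1315, 0.1056]
tcp_rot: [-0.122, 0.993, -0.0, -0.0]
wrist_force: [-1.2, -0.7, 3.0]
width: 0.0002
```

```bash
python3 p.py .48 .132 .09 1.82
```

```text
t 3.3 pos [0.4799 0.1315 0.1056] yaw 1.815 F [-1.2 -0.7  3. ] T [-0.01  0.23  0.04] w 0.0002 q [ 0.13  0.47  1.98 -0.    0.69 -1.68]
rot(5deg) [-0.   -0.01 -0.06] shift(50mm) [-0.004  0.01   0.311]
```

Contact at about 3 N. I push on towards the stop.

Emit:
carry_out(motion=[[0, 0, 0, 0, 0, 0.1, 1], [0, 0, 0, 0, 0, 0.2, 1], [0, 0, 0, 0, 0, 0.27, 1], [0, 0, 0, 0, 0, 0.32, 1], [0, 0, 0, 0, 0, 0.34, 1]])

```text
t: 3.8
eef_pos: [0.4803, 0.1317, 0.09]
tcp_rot: [-0.123, 0.992, -0.0, 0.0]
wrist_force: [-7.4, -2.7, 25.4]
width: 0.0004
```

Emit:
carry_out(motion=[[0, 0, 0, 0, 0, 0.02, 1], [0, 0, 0, 0, 0, 0.02, 1], [0, 0, 0, 0, 0, 0.02, 1], [0, 0, 0, 0, 0, -0.1, 1], [0, 0, 0, 0, 0, -0.8, 1]])

```text
t: 4.3
eef_pos: [0.4793, 0.1316, 0.1278]
tcp_rot: [-0.122, 0.992, -0.0, -0.002]
wrist_force: [0.9, -0.7, -0.5]
width: 0.0005
```

Emit:
carry_out(motion=[[0, 0, 0, 0, 0.5, -0.6, 0.37], [0, 0, 0, 0, 1, -1, 0.37], [0, 0, 0, 0.6, 1.8, -1.1, 0.37], [0, 0, 0, 1.2, 2.4, -1.1, 0.37], [0, 0, 0, 1.8, 3, -1.1, 0.37]])

```text
t: 4.8
eef_pos: [0.3554, 0.2562, 0.1847]
tcp_rot: [-0.122, 0.992, 0.0, 0.001]
wrist_force: [0.7, 1.3, -0.0]
width: 0.0348
```

```bash
python3 - <<'E'
from h import *
for c in('scene','top'):
    p,d=snapshot(c); save(c+'1',p); np.save(c+'1.npy',d)
    x=[.596,.0384,.344];cc,s=np.cos(x[2]),np.sin(x[2])
    for n in('hatch_hinge','hatch_pad','cam_slot','cam_top'):
        for m in mark_of(c,n)[:1]:
            u=np.round(m['xy']).astype(int); w=unproj(c,m['xy'],d[u[1],u[0]]); a,b=w[0]-x[0],w[1]-x[1]
            print(c,n,round(m['p'],2),np.round(m['xy'],1),w.round(4),np.round([cc*a+s*b,-s*a+cc*b],4))
    a=p[120:260,180:340] if c=='top' else p[130:270,190:350]
    save(c+'1z',cv2.resize(a,None,fx=4.5,fy=4.2,interpolation=cv2.INTER_CUBIC))
E
python3 p.py .5568 .053 .15 1.82
```

```text
scene hatch_hinge 0.72 [316.1 195.6] [0.6707 0.1333 0.0825] [0.1024 0.0642]
scene hatch_pad 0.86 [265.1 168.3] [0.4719 0.1448 0.0919] [-0.0809  0.142 ]
scene cam_slot 0.66 [268.9 189. ] [0.5508 0.0645 0.0911] [-0.0338  0.0398]
scene cam_top 0.89 [267.1 184.1] [0.5367 0.0737 0.0975] [-0.0439  0.0532]
top hatch_hinge 0.75 [225.3 155.3] [0.6782 0.1285 0.0814] [0.1078 0.0571]
top hatch_pad 0.88 [224.7 211.6] [0.4781 0.1314 0.0931] [-0.0796  0.1274]
top cam_slot 0.64 [244.8 189.3] [0.5548 0.0615 0.0894] [-0.031   0.0357]
top cam_top 0.65 [248.  186.1] [0.5656 0.0503 0.091 ] [-0.0246  0.0214]
t 5.3 pos [0.3572 0.2549 0.1842] yaw 1.815 F [ 0.5  0.3 -0.2] T [ 0.11 -0.18 -0.  ] w 0.0597 q [ 0.47  0.27  2.03 -0.    0.84 -1.35]
rot(5deg) [-0.   -0.   -0.05] shift(50mm) [-2.896 -4.884  0.684]
```

View pics/top1z.png

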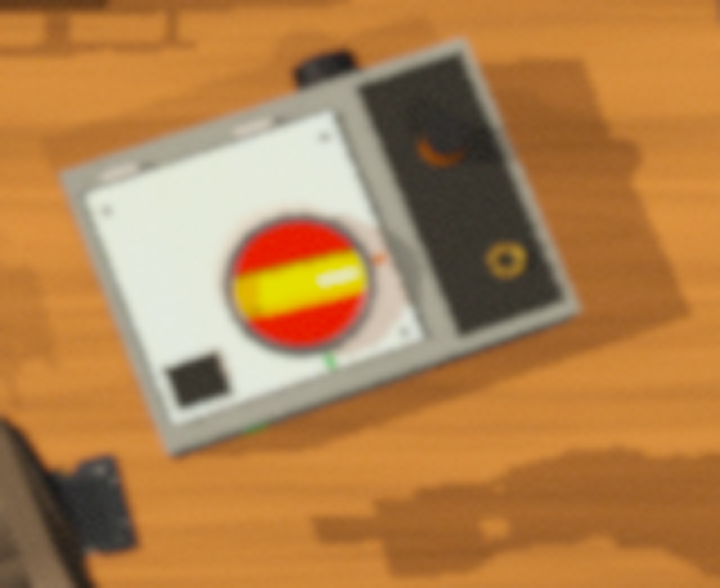

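View pics/scene1z.png

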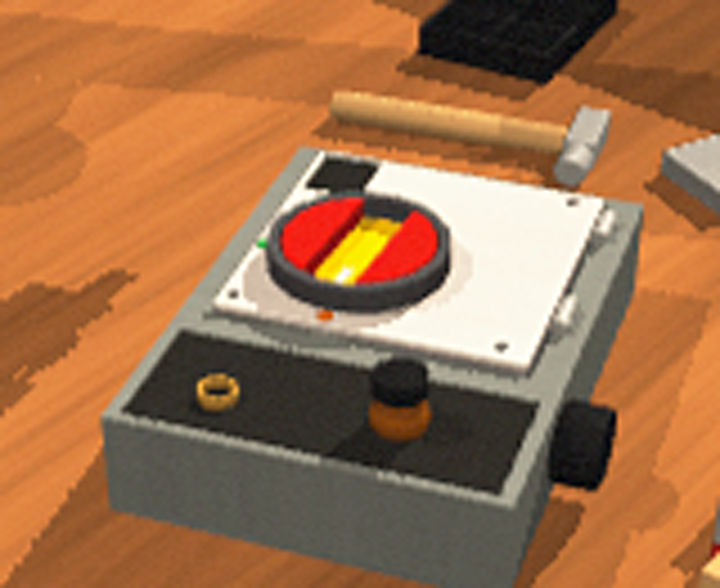

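Hatch shut flush; the cam is at about zoom (300,285), with the pointer still near orange. Next I measure the cam centre and slot direction.

```bash
python3 - <<'E'
from h import *
im=cv2.cvtColor(cv2.imread('pics/top1.png'),cv2.COLOR_BGR2RGB).astype(int)[165:215,220:275]
p=camera_params('top'); Rm=R.from_quat(p['orientation']); o=p['origin']
def ray(uv,z):
    v=Rm.apply([(uv[0]-p['cx'])/p['fx'],-(uv[1]-p['cy'])/p['fy'],-1]); return o+v*(z-o[2])/v[2]
r,g,b=im[...,0],im[...,1],im[...,2]
yel=(r>150)&(g>130)&(b<120); red=(r>150)&(g<90)&(b<90)
for n,m,z in(('yel',yel,.092),('dial',yel|red,.108)):
    m=cv2.morphologyEx(m.astype(np.uint8),cv2.MORPH_OPEN,np.ones((3,3)))
    v,u=np.nonzero(m); pts=np.c_[u+220,v+165].astype(np.float32)
    W=np.array([ray(q,z)[:2] for q in pts]).astype(np.float32)
    rc=cv2.minAreaRect(W); (cx,cy),rad=cv2.minEnclosingCircle(W)
    e,V=np.linalg.eigh(np.cov(W.T)); a=V[:,1]; a=a*np.sign(a[1])
    print(n,len(W),W.mean(0),rc,'circ',cx,cy,rad,'axis',np.arctan2(a[1],a[0]),np.sqrt(e))
E
```

```text
yel 296 [0.56087977 0.05725321] ((0.5613603591918945, 0.05646567791700363), (0.0371781587600708, 0.10828636586666107), 12.605484962463379) circ 0.5571101903915405 0.05551522597670555 0.0543924979865551 axis 1.7799210930635179 [0.01074293 0.03049605]
dial 658 [0.55951107 0.05762947] ((0.5601338148117065, 0.05708754062652588), (0.10343927890062332, 0.10092440992593765), 37.63930892944336) circ 0.5583807826042175 0.05597387254238129 0.05391719192266464 axis 0.2936167752414815 [0.0258451  0.02681981]
```

```bash
python3 p.py .5585 .055 .16 1.785
```

```text
t 5.3 pos [0.3572 0.2549 0.1842] yaw 1.815 F [ 0.5  0.3 -0.2] T [ 0.11 -0.18 -0.  ] w 0.0597 q [ 0.47  0.27  2.03 -0.    0.84 -1.35]
rot(5deg) [-0.   -0.    0.35] shift(50mm) [-2.939 -4.853  0.484]
```

Emit:
carry_out(motion=[[0, 0, 0.1, -0.4, -0.7, 0, 0.37], [0, 0, 0.2, -0.8, -1.4, 0.1, 0.37], [0, 0, 0.3, -1.2, -2.0, 0.1, 0.37], [0, 0, 0.35, -1.6, -2.6, 0.2, 0.37], [0, 0, 0.35, -2.0, -3.2, 0.2, 0.37]])

```text
t: 5.8
eef_pos: [0.4936, 0.1226, 0.1738]
tcp_rot: [-0.107, 0.994, -0.0, -0.0]
wrist_force: [0.7, -0.5, -0.2]
width: 0.0599
```

Emit:
carry_out(motion=[[0, 0, 0, -0.35, -0.6, 0.1, 0.37], [0, 0, 0, -0.65, -1.2, 0.2, 0.37], [0, 0, 0, -0.94, -1.65, 0.3, 0.37], [0, 0, 0, -0.94, -1.65, 0.3, 0.37], [0, 0, 0, -0.94, -1.65, 0.3, 0.37]])

```text
t: 6.3
eef_pos: [0.5558, 0.0532, 0.1589]
tcp_rot: [-0.107, 0.994, 0.0, -0.001]
wrist_force: [-0.2, -0.0, 0.2]
width: 0.06
```

```bash
python3 p.py .5585 .055 .098 1.785
```

```text
t 6.3 pos [0.5558 0.0532 0.1589] yaw 1.784 F [-0.2 -0.   0.2] T [ 0.13 -0.14  0.01] w 0.06 q [-0.02  0.46  1.79 -0.    0.89 -1.81]
rot(5deg) [ 0.   -0.01 -0.01] shift(50mm) [-0.061  0.023  1.217]
```

Emit:
carry_out(motion=[[0, 0, 0, -0.06, 0.02, 0.3, 0.37], [0, 0, 0, -0.06, 0.02, 0.6, 0.37], [0, 0, 0, -0.06, 0.02, 0.85, 0.37], [0, 0, 0, -0.06, 0.02, 1.05, 0.37], [0, 0, 0, -0.06, 0.02, 1.2, 0.37]])

```text
t: 6.8
eef_pos: [0.5584, 0.0558, 0.0988]
tcp_rot: [-0.108, 0.994, -0.0, -0.0]
wrist_force: [0.0, 0.8, 0.9]
width: 0.0602
```

```bash
python3 p.py .5585 .055 .098 1.785
```

```text
t 6.8 pos [0.5584 0.0558 0.0988] yaw 1.786 F [0.  0.8 0.9] T [ 0.11 -0.17 -0.02] w 0.0602 q [-0.02  0.55  1.83 -0.    0.76 -1.8 ]
rot(5deg) [ 0.   -0.    0.02] shift(50mm) [ 0.001 -0.017  0.016]
```

Emit:
carry_out(motion=[[0, 0, 1, 0, 0, 0, 0.37], [0, 0, 2, 0, 0, 0, 0.37], [0, 0, 3, 0, 0, 0, 0.37], [0, 0, 4, 0, 0, 0, 0.37], [0, 0, 5, 0, 0, 0, 0.37]])

```text
t: 7.3
eef_pos: [0.5586, 0.0556, 0.0993]
tcp_rot: [0.112, 0.994, -0.0, 0.0]
wrist_force: [0.1, 0.2, -3.0]
width: 0.0603
```

```bash
python3 p.py .5585 .055 .098 1.785
```

```text
t 7.3 pos [0.5586 0.0556 0.0993] yaw 1.347 F [ 0.1  0.2 -3. ] T [ 0.04 -0.2   0.16] w 0.0603 q [-0.02  0.55  1.83 -0.    0.76 -1.36]
rot(5deg) [-0.   -0.   -5.02] shift(50mm) [-0.001 -0.012  0.025]
```

Emit:
carry_out(motion=[[0, 0, 1, 0, 0, 0.01, 0.37], [0, 0, 2, 0, 0, 0.01, 0.37], [0, 0, 3, 0, 0, 0.02, 0.37], [0, 0, 4, 0, 0, 0.02, 0.37], [0, 0, 5, 0, 0, 0.02, 0.37]])

```text
t: 7.8
eef_pos: [0.5583, 0.0557, 0.0986]
tcp_rot: [0.324, 0.946, -0.0, -0.0]
wrist_force: [-3.0, 0.6, 3.2]
width: 0.06
```

Emit:
carry_out(motion=[[0, 0, 1, 0, 0, 0, 0.37], [0, 0, 2, 0, 0, 0, 0.37], [0, 0, 3, 0, 0, 0, 0.37], [0, 0, 4, 0, 0, 0, 0.37], [0, 0, 5, 0, 0, 0, 0.37]])

```text
t: 8.3
eef_pos: [0.5581, 0.0559, 0.0986]
tcp_rot: [0.521, 0.853, -0.0, -0.0]
wrist_force: [-3.6, 2.2, 4.2]
width: 0.06
```

```bash
python3 p.py .5585 .055 .098 .13
```

```text
t 8.3 pos [0.5581 0.0559 0.0986] yaw 0.474 F [-3.6  2.2  4.2] T [0.45 0.45 0.13] w 0.06 q [-0.02  0.55  1.83  0.    0.76 -0.49]
rot(5deg) [-0.01 -0.01  3.94] shift(50mm) [-0.02  -0.001  0.012]
```

Emit:
carry_out(motion=[[0, 0, 0.7, 0, 0, 0, 0.37], [0, 0, 1.4, 0, 0, 0, 0.37], [0, 0, 2.1, 0, 0, 0, 0.37], [0, 0, 2.7, 0, 0, 0, 0.37], [0, 0, 3.2, 0, 0, 0, 0.37]])

```text
t: 8.8
eef_pos: [0.558, 0.0561, 0.0986]
tcp_rot: [0.635, 0.773, -0.0, -0.001]
wrist_force: [-3.2, 3.3, 4.4]
width: 0.0596
```

```bash
python3 p.py .5585 .055 .098 .13
```

```text
t 8.8 pos [0.558  0.0561 0.0986] yaw 0.196 F [-3.2  3.3  4.4] T [0.62 0.56 0.15] w 0.0596 q [-0.02  0.55  1.83  0.    0.76 -0.21]
rot(5deg) [-0.01 -0.01  0.76] shift(50mm) [-0.024  0.006  0.012]
```

Still turning freely (0.15 N m). I continue until the torque rises.

Emit:
carry_out(motion=[[0, 0, 0.3, 0, 0, 0, 0.37], [0, 0, 0.6, 0, 0, 0, 0.37], [0, 0, 0.8, 0, 0, 0, 0.37], [0, 0, 1.0, 0, 0, 0, 0.37], [0, 0, 1.0, 0, 0, 0, 0.37]])

```text
t: 9.3
eef_pos: [0.5579, 0.0562, 0.0986]
tcp_rot: [0.666, 0.746, -0.001, -0.0]
wrist_force: [-4.4, 4.5, 4.5]
width: 0.06
```

```bash
python3 p.py .5585 .055 .098 .13
```

```text
t 9.3 pos [0.5579 0.0562 0.0986] yaw 0.114 F [-4.4  4.5  4.5] T [0.85 0.59 1.53] w 0.06 q [-0.02  0.55  1.83 -0.    0.76 -0.13]
rot(5deg) [-0.01  0.   -0.19] shift(50mm) [-0.026  0.01   0.013]
```

The torque jumped to 1.5 N m, so the cam is at its stop. I ease back within the slot play, then lift straight out.

Emit:
carry_out(motion=[[0, 0, -0.5, 0, 0, 0, 0.37], [0, 0, -1, 0, 0, 0, 0.37], [0, 0, -1.8, 0, 0, 0, 0.37], [0, 0, -2.2, 0, 0, 0, 0.37], [0, 0, -2.2, 0, 0, 0, 0.37]])

```text
t: 9.8
eef_pos: [0.5587, 0.0556, 0.0985]
tcp_rot: [0.592, 0.806, 0.0, 0.0]
wrist_force: [0.2, 0.2, 0.1]
width: 0.0596
```

```bash
python3 p.py .5585 .055 .15 .35
```

```text
t 9.8 pos [0.5587 0.0556 0.0985] yaw 0.303 F [0.2 0.2 0.1] T [-0.   -0.07  0.01] w 0.0596 q [-0.02  0.55  1.83 -0.    0.76 -0.32]
rot(5deg) [ 0.    0.   -0.54] shift(50mm) [-0.011 -0.007 -1.031]
```

Emit:
carry_out(motion=[[0, 0, 0, 0, 0, -0.3, 0.37], [0, 0, 0, 0, 0, -0.8, 0.37], [0, 0, 0, 0, 0, -1.4, 0.37], [0, 0, 0, 0, 0, -2, 0.37], [0, 0, 0, 0.4, -0.4, -2.4, 0.37]])

```text
t: 10.3
eef_pos: [0.5355, 0.068, 0.2202]
tcp_rot: [0.594, 0.805, 0.001, 0.001]
wrist_force: [0.1, 1.4, -0.8]
width: 0.0599
```

Emit:
carry_out(motion=[[0, 0, 0, 0.6, -0.5, 0, 0.37], [0, 0, 0, 1.2, -1, 0, 0.37], [0, 0, 0, 1.9, -1.5, 0, 0.37], [0, 0, 0, 2.6, -2, 0, 0.37], [0, 0, 0, 3.2, -2.5, 0, 0.37]])

```text
t: 10.8
eef_pos: [0.365, 0.185, 0.2185]
tcp_rot: [0.593, 0.805, 0.0, 0.0]
wrist_force: [0.5, 1.1, 0.1]
width: 0.0599
```

```bash
python3 - <<'E'
from h import *
for c in('scene','top'):
    p,d=snapshot(c); save(c+'2',p)
    a=p[120:260,180:340] if c=='top' else p[130:270,190:350]
    save(c+'2z',cv2.resize(a,None,fx=4.5,fy=4.2,interpolation=cv2.INTER_CUBIC))
E
python3 p.py .5585 .055 .15 .35
```

```text
t 10.9 pos [0.3633 0.1855 0.2186] yaw 0.304 F [ 0.5 -0.9 -0.4] T [-0.07 -0.14  0.02] w 0.0602 q [0.31 0.18 2.05 0.   0.92 0.01]
rot(5deg) [-0.01 -0.   -0.52] shift(50mm) [-3.661  2.944  1.37 ]
```

View pics/top2z.png

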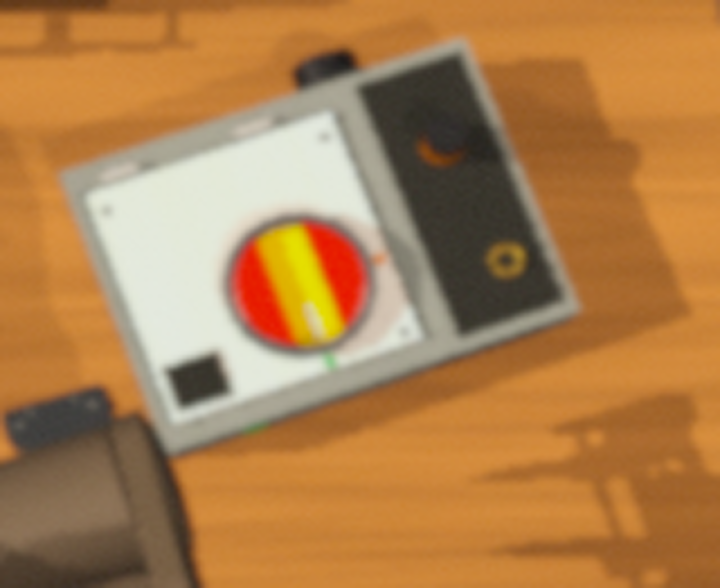

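View pics/scene2z.png

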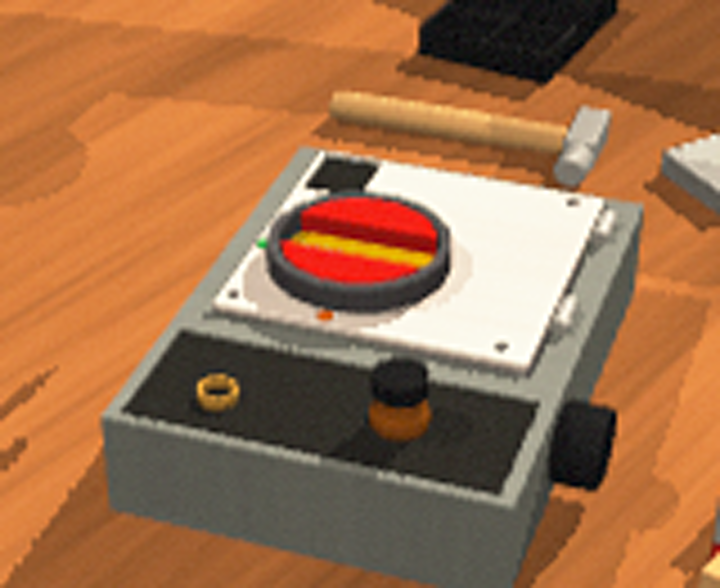

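The hatch is flush and the pointer (zoom 313,320) is at the green dot (330,360). Before handing in I check the slot angle numerically.

```bash
python3 - <<'E'
from h import *
p=camera_params('top'); Rm=R.from_quat(p['orientation']); o=p['origin']
def ray(uv,z):
    v=Rm.apply([(uv[0]-p['cx'])/p['fx'],-(uv[1]-p['cy'])/p['fy'],-1]); return o+v*(z-o[2])/v[2]
for f in('top1','top2'):
    im=cv2.cvtColor(cv2.imread(f'pics/{f}.png'),cv2.COLOR_BGR2RGB).astype(int)[165:215,220:275]
    r,g,b=im[...,0],im[...,1],im[...,2]
    v,u=np.nonzero(cv2.morphologyEx(((r>150)&(g>130)&(b<120)).astype(np.uint8),cv2.MORPH_OPEN,np.ones((3,3))))
    W=np.array([ray(q,.092)[:2] for q in np.c_[u+220,v+165]]).astype(np.float32)
    e,V=np.linalg.eigh(np.cov(W.T)); print(f,len(W),np.arctan2(V[1,1],V[0,1]),cv2.minAreaRect(W)[2])
E
```

```text
top1 296 1.7799211375461386 12.605484008789062
top2 305 -2.7944199020312044 19.35954475402832
```

```bash
python3 -c "
from h import *
print(close_job())"
```

```text
the job is handed in; nothing more can be done
None
```

The hatch is shut and the cam is locked at its stop. I handed the job in at about 11 s of the 45 s allowed; `close_job()` gives no verdict.

- **Hatch:** I pushed the pad down with closed fingertips until it hit the stop, at about 25 N with the fingertip at z = 90 mm. The hatch started about 0.22 rad open. The pictures afterwards show it flush with the box.
- **Cam:** I set both fingertips, 60 mm apart, in the slot and turned clockwise. The torque stayed near 0.15 N m, then jumped to 1.5 N m at the stop. I eased back within the slot's play and lifted out.
- **Last checks:** The slot lies at 0.347 rad in the world, against the box's 0.344. That puts the cam at about 1.57 rad, with the pointer at the green dot. In the close-ups of the box, the ring, jar and hammer look unmoved. The arm is clear of everything.
- **Not checked:** I did not measure the other bench items, but the arm stayed well away from them. After the push I did not fit the hatch angle again; I judged it from the 90 mm contact height and the pictures.
- **Disagreement:** The networks' cam points were off by up to about 25 mm, so I took the cam's centre from the colours in the picture instead.

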